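# Stand the long flask from the crate on the balance

## Robot

A 7-joint arm with a two-finger parallel gripper is mounted at the origin on the work surface. World frame = base frame: x ahead of the robot, y to its left, z up, the work surface at z = 0. Lengths are in m, angles in rad, forces in N, time in s.
With the tool pointing down it reaches from about 0.4 to 0.9 m from the base axis. Payload 5.5 kg.
Tool frame: the origin (TCP) lies midway between the tips of the shut fingers; the grasp point (between the pads) lies 19 mm behind it; z points along the fingers, y is the direction in which the jaws open and shut (so a half turn about z gives the same grasp; the last joint's range is limited). The gripper opens to 85 mm and grips with 20 to 120 N. Pads are 22 mm wide; open, the fingers measure 114 mm over their backs; the gripper's body (76 mm by 85 mm) begins 54 mm behind the grasp point. The pads swing forward as they close: fully open they stand 13 mm farther back than shut.
Start: joints at [1.59, 0.501, -0.427, 1.55, 0.221, 1.138, -0.21], TCP at [0.157, -0.631, 0.231] pointing down, gripper open.
Joint ranges: [-2.88, 2.88], [-0.31, 2.03], [-1.54, 1.56], [0.2, 2.42], [-1.41, 4.55], [0.19, 2.02], [-2.57, 2.57]. Speed limits (rad/s): [2.57, 2.57, 3.14, 3.14, 3.14, 3.14, 3.14].

## Interface

Orientations are given as a unit quaternion [w, x, y, z].
In Python, from rig import env, cams, order gives the robot as it stands. The module is installed in compiled form; this text tells all that it offers.
- The arm moves only by the tool carry_out, never from a script. Its argument "rows" is a list that holds one entry, the list of rows, each a list of 6 numbers: the shift along the tool's x, y, z in mm, then the turn, a rotation vector about the tool's x, y, z in rad. In form: [[[dx, dy, dz, wx, wy, wz], ...]]. A call has 1 to 10 rows; each row shifts and turns the pose as measured when the row begins, along the tool's axes as they then stand; what a row does not reach is not made up. A row lasts 1/12 s, in which the tool goes at most 41.7 mm and 7.16 degrees, less where a joint would pass 70% of its speed; a pose out of reach is approached as far as the arm can. A call is refused whole if a number of a shift passes 41.7 or a number of a turn 0.125, either way. A call with a gripper value outside its range is refused whole. "hand" is the gripper's target within -1 to 1 (shut at 1, half-way at 0, fully open at -1), set as the call begins (left out, the last holds). The fingers move at their own pace and stop on an object; the grip force is fixed at half the most. Time passes only in rows, so rows that do not move let the fingers close. It gives the time, the measured TCP pose, the force and the opening at its end, in the units of the state.
- env.get_obs(): the state, without advancing time (a new reading comes with each control period).
- cams.camera(name): name is "side" or "top"; returns the picture (420x560x3 uint8, blue, green, red); there is no depth.
- cams.camera_info(name): a dict with "camera_matrix" (3x3 intrinsics, pixels), "k1" (the pictures are not rectified: a ray, as slopes to the right and down, at radius r is drawn at 1 + k1 r^2 times it, then the intrinsics apply), "R" (3x3) and "t" (3): a world point X has camera coordinates R X + t. Camera axes: x right, y down, z forward; pixel columns grow to the right and rows downward; lengths in m; the calibration is good to about 2 mm. A picture is of the moment at which its call begins. camera_info takes no time and is no camera call.
- order.hand_in(): hands the job in, once; it reports no verdict.
The state is a dict: "time": time; "q": joint angles; "joint_velocities": joint speeds; "tau": joint torques, N m; "position": TCP position; "eef_rot": TCP orientation; "contact_force": force on the tool from outside, world axes, zero at the start; "ft_torque": the same for the moment, N m; "finger_gap": finger opening in m.
Only numpy, scipy, OpenCV 4.12 (cv2) and the standard library are available. Lean on these libraries where they do the work, as an engineer would, in place of code of your own. Each camera call takes 0.05 s, during which the arm holds its last target. There are 200 camera calls.

## Task

The long aluminium flask is lying among the other bottles in the crate. Take it out and stand it upright, cap up, in the middle of the balance's round pan, setting it down gently and never leaning hard on the pan. Leave the other bottles in the crate, the standing ones still standing, and do not shift or knock over the small bottles and the jar that stand on the bench around the balance and the crate.

Things in the scene. Friction and masses are not known exactly. Their poses are not given: they have to be found in the camera images.
- flask: target: long plain aluminium flask, 150 mm over its black screw cap (31 mm wide, 22 mm long); round body 50 mm in diameter up to 102 mm from the base; 0.2 to 0.34 kg, centre of mass about 60 mm from the base. Starts lying on the crate's floor, cap towards the robot's left (+y) within 0.45 rad. Origin at the centre of its base, z axis towards the cap
- short_flask: bystander in the crate, lying: a squat aluminium flask of the same make as the target, with the same shoulder and cap but much shorter, 92 mm long over its cap, body 50 mm in diameter; origin at the centre of its base, z axis along the bottle towards the cap
- laid_amber: bystander in the crate, lying: amber glass bottle with paper label and black cap, 115 mm long over its cap, body 50 mm in diameter; origin at the centre of its base, z axis along the bottle towards the cap
- crate_amber1: bystander standing in the crate by the wall on the robot's right: small amber bottle with label and black cap, 95 mm long over its cap, body 44 mm in diameter; origin at the centre of its base, z axis along the bottle towards the cap
- crate_amber2: bystander standing in the crate by the wall on the robot's right: another small amber bottle like the other standing one, 95 mm long over its cap, body 44 mm in diameter; origin at the centre of its base, z axis along the bottle towards the cap
- vial: bystander lying across the crate along the wall on the robot's left: amber glass vial with black cap, 80 mm long over its cap, body 28 mm in diameter; origin at the centre of its base, z axis along the bottle towards the cap
- crate: fixed open plywood crate, 430 (x) x 350 (y) mm outside, 65 mm high, walls and floor 10 mm thick. Three bottles lie in it side by side about 110 mm apart, in any order; two stand by its -y wall, a vial lies along its +y wall. Origin at the centre of its underside; z up, x and y along its sides, within 0.25 rad of the world's
- balance: fixed laboratory balance, 250 mm deep (x) and 190 mm wide (y): grey housing 54 mm high, with a black display and key panel sloping down at the front (-x), and a round steel pan on top at the rear. It stands on the other side of the bench from the crate. Origin at the centre of its underside, z up
- pan: the balance's round steel pan, 120 mm in diameter, 4 mm thick, flat and without a rim. Origin at the centre of its upper face, 72 mm above the bench; z up. It rides on the weighing cell: a springy travel of 4 mm, about 0.25 mm down per newton, then a hard stop at about 16 N
- mid_amber: bystander standing between crate and balance: small amber bottle with a white cap, 85 mm long over its cap, body 36 mm in diameter; origin at the centre of its base, z axis along the bottle towards the cap
- mid_jar: bystander standing between crate and balance: white plastic jar with a screw lid, 68 mm long over its cap, body 42 mm in diameter; origin at the centre of its base, z axis along the bottle towards the cap
- white_bottle: bystander standing just behind the balance (+x side): white plastic bottle with paper label, 145 mm long over its cap, body 52 mm in diameter; origin at the centre of its base, z axis along the bottle towards the cap
There are look-alikes about, which are no part of the job. What is shaped like the flask but purple is not meant.

How it is judged:
By the outcome, as a careful person would: the job done as asked, in the order asked, and still so for the second after the job is handed in, with the robot touching nothing.
It also fails if it takes over 51 s, if anything falls off the work surface, if the arm or the gripper's body presses on something with over 40 N, if the wrist force passes 120 N, or if a joint passes its speed limit or range.

## Working session

There is one attempt and no reset: what is moved stays moved. The work goes in short steps, Python scripts to look and compute and a tool call to move; the robot and the scene stay as the last step left them, time stands still between calls to the robot, and variables do not carry over. Pictures are saved under pics/ and viewed, about 8 in all and at most 12, crops included, and the job is handed in when it is done.

Besides the shell and the picture viewer there is one more tool, called after ">>>" by a JSON object that holds its "fn" and its "kwargs". carry_out: Moves the arm, as the interface text tells. Its arguments: {"type":"object","properties":{"rows":{"type":"array","items":{"type":"array","items":{"type":"array","items":{"type":"number"}}}},"hand":{"type":"number"}},"required":["rows"]}

```bash
mkdir -p pics; python3 - <<'E'
from rig import env,cams,order
import cv2
for n in("top","side"):
    cv2.imwrite(f"pics/{n}0.png",cams.camera(n)); i=cams.camera_info(n); print(n,i)
o=env.get_obs(); print(o)
E
```

```text
top {'camera_matrix': array([[405.15650186,   0.        , 282.45074914],
       [  0.        , 405.15650186, 217.81405183],
       [  0.        ,   0.        ,   1.        ]]), 'k1': -0.10016614233398738, 'R': array([[ 0.02729356, -0.99947896, -0.01722998],
       [-0.98817769, -0.02437561, -0.15136272],
       [ 0.15086386,  0.02115751, -0.98832811]]), 't': array([-0.09448799,  0.42087903,  1.21680038])}
side {'camera_matrix': array([[381.63674374,   0.        , 282.28023934],
       [  0.        , 381.63674374, 206.78099441],
       [  0.        ,   0.        ,   1.        ]]), 'k1': 0.013593085134495432, 'R': array([[-0.93369144, -0.35770434, -0.01636755],
       [-0.26026082,  0.70931604, -0.65508401],
       [ 0.24593616, -0.6073865 , -0.75537874]]), 't': array([0.36465738, 0.25563081, 0.9809547 ])}
{'time': 0.1, 'q': array([ 1.59017355,  0.50174882, -0.42681357,  1.55129729,  0.22081309,
        1.13828676, -0.21034145]), 'joint_velocities': array([-0.00102844, -0.00301835, -0.00075553, -0.00331115,  0.0004239 ,
       -0.00202713, -0.00022264]), 'tau': array([-1.09856724e-02, -5.70815992e+01, -5.83865359e+00, -2.81747121e+01,
        1.03545771e-02,  5.71232638e-03, -4.12147006e-05]), 'position': array([ 0.15673796, -0.63020961,  0.23038693]), 'eef_rot': array([-8.39680249e-04,  9.92577160e-01,  1.21613616e-01, -7.30808552e-05]), 'contact_force': array([-0.04310898,  0.78283983, -0.18355477]), 'ft_torque': array([-0.02600484,  0.04088288, -0.05522007]), 'finger_gap': 0.0855357831849264}
```

View pics/top0.png

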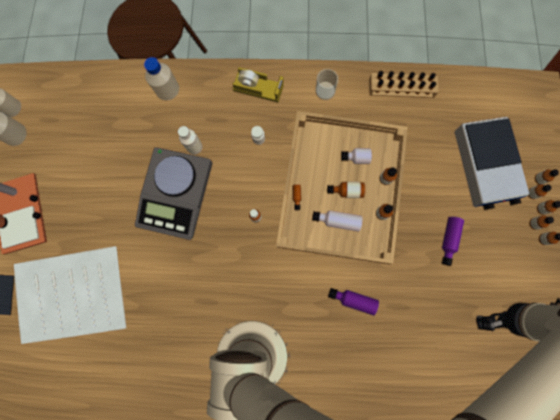

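View pics/side0.png

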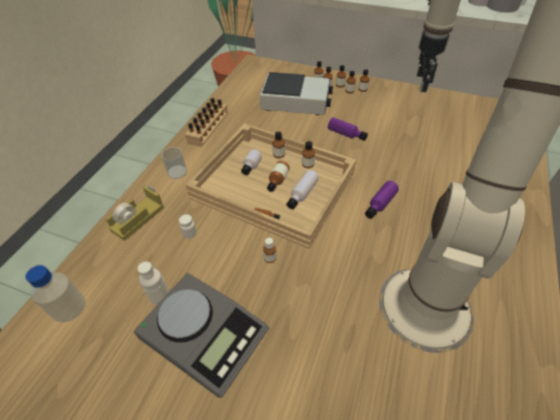

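Candidates: aluminium flasks at top (338,220), long, and (357,156), short; purple ones at (357,300) and (453,240), excluded by colour. I choose the long one at (338,220), which is side (303,188). The pan is at top (174,175). Next is a close crop of each.

```bash
cat > h.py <<'E'
from rig import env,cams,order
import cv2,numpy as np
from scipy.spatial.transform import Rotation as Ro
def ray(n,px):
    i=cams.camera_info(n);K=np.array(i["camera_matrix"]);R=np.array(i["R"]);t=np.array(i["t"])
    p=(np.array(px,float)-K[:2,2])/K[0,0]; s=p.copy()
    for _ in range(20): s=p/(1+i["k1"]*(s@s))
    d=R.T@np.r_[s,1]; return -R.T@t,d/np.linalg.norm(d)
def atz(n,px,z):
    c,d=ray(n,px); return c+d*(z-c[2])/d[2]
def tri(a,b):
    (c1,d1),(c2,d2)=ray("top",a),ray("side",b)
    s=np.linalg.lstsq(np.c_[d1,-d2],c2-c1,rcond=None)[0]
    p,q=c1+s[0]*d1,c2+s[1]*d2; return (p+q)/2,np.linalg.norm(p-q)
def proj(n,X):
    i=cams.camera_info(n);X=np.atleast_2d(X);c=X@np.array(i["R"]).T+i["t"];s=c[:,:2]/c[:,2:]
    s=s*(1+i["k1"]*(s**2).sum(1,keepdims=True));K=i["camera_matrix"];return s*K[0,0]+K[:2,2]
def crop(im,x0,y0,w,h,f):
    c=cv2.resize(im[y0:y0+h,x0:x0+w],None,fx=f,fy=f,interpolation=cv2.INTER_CUBIC)
    for x in range(-(-x0//10)*10,x0+w,10):
        cv2.line(c,((x-x0)*f,0),((x-x0)*f,6),(0,255,0),1); cv2.putText(c,str(x),((x-x0)*f,16),0,.35,(0,255,0))
    for y in range(-(-y0//10)*10,y0+h,10):
        cv2.line(c,(0,(y-y0)*f),(6,(y-y0)*f),(0,255,0),1); cv2.putText(c,str(y),(8,(y-y0)*f+4),0,.35,(0,255,0))
    return c
E
python3 - <<'E'
from h import *
t=cv2.imread("pics/top0.png");s=cv2.imread("pics/side0.png")
a=np.vstack([crop(t,305,200,65,48,6),crop(t,145,145,65,50,6)])
b=np.vstack([crop(s,270,160,65,48,6),crop(s,150,280,65,50,6)])
cv2.imwrite("pics/c0.png",np.hstack([a,b]))
E
```

```text
(no output)
```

View pics/c0.png

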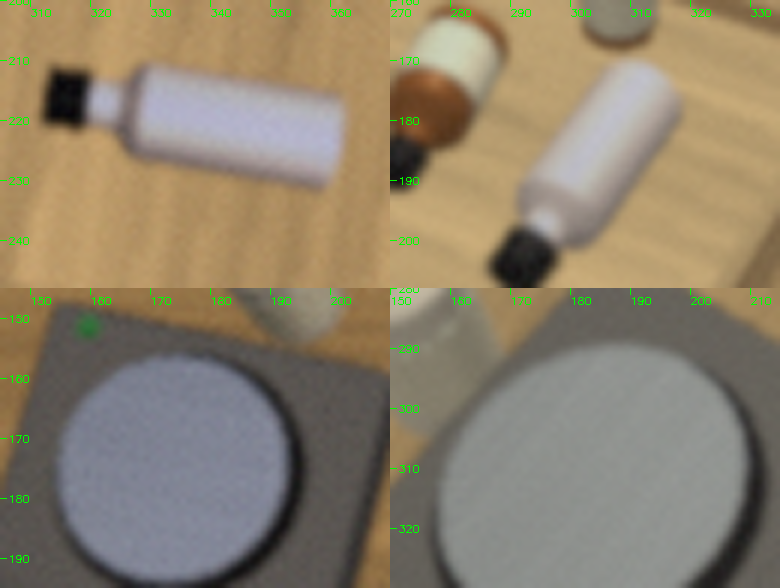

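```bash
python3 - <<'E'
from h import *
np.set_printoptions(precision=4,suppress=True)
print("mid",tri((344.8,221.1),(305.7,184.9)))
for n,a,b in(("top",(328.7,218.5),(361,223.7)),("side",(297,196),(314.5,173.7))):
    p,q=atz(n,a,.035),atz(n,b,.035); print(n,p,q,np.linalg.norm(p-q))
print("capend",atz("top",(312.7,216.2),.035))
print("pan",tri((174.2,175.4),(184.2,314)), atz("top",(174.2,175.4),.072),atz("side",(184.2,314),.072))
s=cv2.imread("pics/side0.png");cv2.imwrite("pics/x.png",crop(s,150,280,70,72,6))
for n,u in dict(midamb=(254,214),midjar=(257,133),white=(187,133),cr1=(390,172),cr2=(386,210),vial=(297,196),lamb=(350,190)).items(): print(n,atz("top",u,.06))
for u in((299,115),(406,126),(394,260),(279,248)):print("crate",atz("top",u,.065))
# pan edge check
th=np.linspace(0,6.28,9)[:-1]
for n in("top","side"):print(proj(n,np.c_[tri((174.2,175.4),(184.2,314))[0][0]+.06*np.cos(th),tri((174.2,175.4),(184.2,314))[0][1]+.06*np.sin(th),0*th+.072]).round(1).tolist())
o=env.get_obs();print(Ro.from_quat(o['eef_rot'],scalar_first=True).as_matrix())
E
```

```text
mid (array([ 0.4161, -0.2753,  0.0344]), np.float64(0.0022466772381705235))
top [ 0.424  -0.2255  0.035 ] [ 0.4103 -0.3248  0.035 ] 0.10025548176489858
side [ 0.4248 -0.2197  0.035 ] [ 0.4041 -0.3333  0.035 ] 0.11552288268712921
capend [ 0.4299 -0.1763  0.035 ]
pan (array([0.5435, 0.2551, 0.0589]), np.float64(0.0005041271280076917)) [0.5404 0.2512 0.072 ] [0.5374 0.2595 0.072 ]
midamb [0.4283 0.002  0.06  ]
midjar [0.6851 0.0028 0.06  ]
white [0.6819 0.2243 0.06  ]
cr1 [ 0.5694 -0.4108  0.06  ]
cr2 [ 0.4504 -0.3966  0.06  ]
vial [ 0.4868 -0.1264  0.06  ]
lamb [ 0.5094 -0.2872  0.06  ]
crate [ 0.7455 -0.1272  0.065 ]
crate [ 0.7187 -0.4635  0.065 ]
crate [ 0.2999 -0.4179  0.065 ]
crate [ 0.3273 -0.0765  0.065 ]
[[174.5, 155.6], [160.7, 160.9], [154.0, 174.1], [158.5, 187.6], [171.6, 193.5], [185.7, 188.2], [192.3, 174.8], [187.6, 161.3]]
[[161.2, 303.4], [157.6, 321.6], [169.2, 334.7], [189.5, 334.0], [205.3, 320.0], [207.4, 301.9], [195.6, 290.2], [176.9, 290.7]]
[[ 0.9704  0.2414 -0.0003]
 [ 0.2414 -0.9704  0.0016]
 [ 0.0001 -0.0017 -1.    ]]
```

```bash
cat >> h.py <<'E'
np.set_printoptions(precision=4,suppress=True)
def pose():
    o=env.get_obs();return np.array(o['position']),Ro.from_quat(o['eef_rot'],scalar_first=True)
def go(P,Rt,n):
    """print n rows from the current pose to P,Rt (world straight line, slerp)"""
    p,R=pose();w=(R.inv()*Rt).as_rotvec()/n;dp=(np.array(P)-p)/n
    for k in range(n):
        Rk=R*Ro.from_rotvec(w*k); print(np.round(Rk.inv().apply(dp)*1000).astype(int).tolist()+w.round(3).tolist())
    print("per row mm",np.linalg.norm(dp)*1e3,"rad",np.linalg.norm(w))
def log():
    o=env.get_obs(); open("log.txt","a").write(repr([*map(float,o['q']),*map(float,o['position']),*map(float,o['eef_rot'])])+"\n")
    M=pose()[1].as_matrix();print("t",o['time'],"p",o['position'],"x",M[:,0],"z",M[:,2],"q",o['q'],"F",o['contact_force'],"gap",o['finger_gap'])
def grasp_R(az,tilt):
    """tool x along azimuth az, z down, then tilted about tool y so that z leans towards -x by tilt"""
    d=np.array([np.cos(az),np.sin(az),0]);z=np.array([0,0,-1.])
    return Ro.from_matrix(np.c_[d,np.cross(z,d),z])*Ro.from_euler('y',-tilt)
E
python3 - <<'E'
from h import *
log();go((.417,-.265,.25),grasp_R(np.radians(81.5),0),14)
E
```

```text
t 0.1 p [ 0.1567 -0.6302  0.2304] x [0.9704 0.2414 0.0001] z [-0.0003  0.0016 -1.    ] q [ 1.5902  0.5017 -0.4268  1.5513  0.2208  1.1383 -0.2103] F [-0.0431  0.7828 -0.1836] gap 0.0855357831849264
[24, -21, -1, -0.0, -0.0, -0.084]
[26, -19, -1, -0.0, -0.0, -0.084]
[27, -16, -1, -0.0, -0.0, -0.084]
[29, -14, -1, -0.0, -0.0, -0.084]
[30, -12, -1, -0.0, -0.0, -0.084]
[31, -9, -1, -0.0, -0.0, -0.084]
[31, -6, -1, -0.0, -0.0, -0.084]
[32, -4, -1, -0.0, -0.0, -0.084]
[32, -1, -1, -0.0, -0.0, -0.084]
[32, 2, -1, -0.0, -0.0, -0.084]
[32, 4, -1, -0.0, -0.0, -0.084]
[31, 7, -1, -0.0, -0.0, -0.084]
[31, 10, -1, -0.0, -0.0, -0.084]
[30, 12, -1, -0.0, -0.0, -0.084]
per row mm 32.0633192946811 rad 0.08418667910481535
```

>>> {"fn": "carry_out", "kwargs": {"rows": [[[24, -21, -1, 0, 0, -0.084], [26, -19, -1, 0, 0, -0.084], [27, -16, -1, 0, 0, -0.084], [29, -14, -1, 0, 0, -0.084], [30, -12, -1, 0, 0, -0.084], [31, -9, -1, 0, 0, -0.084], [31, -6, -1, 0, 0, -0.084]]], "hand": -1}}

```text
time: 0.68
position: [0.2807, -0.4453, 0.2322]
eef_rot: [-0.004, 0.913, 0.408, -0.002]
contact_force: [1.2, 0.0, 0.8]
finger_gap: 0.0852
```

```bash
python3 - <<'E'
from h import *
log();go((.417,-.265,.25),grasp_R(np.radians(81.5),0),9)
E
```

```text
t 0.6833 p [ 0.2807 -0.4453  0.2322] x [ 0.6676  0.7446 -0.0006] z [-0.0067  0.0052 -1.    ] q [ 1.4932  0.3139 -0.6444  1.8471  0.2165  1.0591  0.033 ] F [1.1555 0.0305 0.8021] gap 0.08522097724235794
[25, -2, -2, -0.001, -0.0, -0.065]
[25, 0, -2, -0.001, -0.0, -0.065]
[25, 1, -2, -0.001, -0.0, -0.065]
[25, 3, -2, -0.001, -0.0, -0.065]
[25, 4, -2, -0.001, -0.0, -0.065]
[24, 6, -2, -0.001, -0.0, -0.065]
[24, 8, -2, -0.001, -0.0, -0.065]
[23, 9, -2, -0.001, -0.0, -0.065]
[23, 11, -2, -0.001, -0.0, -0.065]
per row mm 25.192150722428018 rad 0.0647372504718306
```

>>> {"fn": "carry_out", "kwargs": {"rows": [[[25, -2, -2, 0, 0, -0.065], [25, 0, -2, 0, 0, -0.065], [25, 1, -2, 0, 0, -0.065], [25, 3, -2, 0, 0, -0.065], [25, 4, -2, 0, 0, -0.065], [24, 6, -2, 0, 0, -0.065], [24, 8, -2, 0, 0, -0.065], [23, 9, -2, 0, 0, -0.065], [23, 11, -2, 0, 0, -0.065]]]}}

```text
time: 1.43
position: [0.4183, -0.2498, 0.2487]
eef_rot: [-0.007, 0.745, 0.666, -0.002]
contact_force: [0.4, 0.1, -0.9]
finger_gap: 0.0857
```

```bash
python3 - <<'E'
from h import *
log()
import itertools
from scipy.optimize import least_squares
D=np.array([eval(l) for l in open("log.txt")])
best=[]
for sg in itertools.product([1,-1],repeat=6):
    sg=(1,)+sg
    def fk(x,q):
        T=np.zeros(3)
        A=Ro.from_euler('z',x[0])
        for i in range(7):
            A=A*Ro.from_euler('zyzyzyz'[i],sg[i]*q[i])
            T=T+A.apply([x[2+2*i],0,x[3+2*i]])
        return T,A*Ro.from_euler('z',x[1])
    def res(x): return np.concatenate([np.r_[(A.inv()*Ro.from_quat(d[10:],scalar_first=True)).as_rotvec()] for d in D for A in [fk(x,d[:7])[1]]])
    for c in (0,1.57,3.14,-1.57):
        r=least_squares(lambda y:res(np.r_[y,np.zeros(14)]),[c,0]); best.append((r.cost,sg,r.x.round(2)))
best.sort(key=lambda b:b[0])
for b in best[:6]:print(b)
E
```

```text
t 1.4333 p [ 0.4183 -0.2498  0.2487] x [0.1116 0.9937 0.0067] z [-0.0118  0.008  -0.9999] q [ 1.251   0.2672 -0.8858  1.907   0.2295  1.0883  0.1603] F [ 0.4097  0.1196 -0.9135] gap 0.08567254919338839
(np.float64(0.12206694052428994), (1, 1, -1, 1, -1, 1, -1), array([3.52, 1.7 ]))
(np.float64(0.12206694052429018), (1, 1, -1, 1, -1, 1, -1), array([3.52, 1.7 ]))
(np.float64(0.12206694052429307), (1, 1, -1, 1, -1, 1, -1), array([-2.76,  1.7 ]))
(np.float64(0.12206694052429641), (1, -1, -1, -1, -1, -1, -1), array([ 0.38, -1.44]))
(np.float64(0.12206694052430153), (1, -1, -1, -1, -1, -1, -1), array([-5.9 , -1.44]))
(np.float64(0.12206694052438903), (1, -1, -1, -1, -1, -1, -1), array([ 0.38, -1.44]))
```

```bash
python3 - <<'E'
from h import *
a=np.radians(81.5);d=np.array([np.cos(a),np.sin(a),0]);R=grasp_R(a,np.radians(22))
T=np.array([.4164,-.2677,.017]);z=R.as_matrix()[:,2];print(z,T-.1*z)
go(T-.1*z,R,7)
E
```

```text
[-0.0554 -0.3705 -0.9272] [ 0.4219 -0.2307  0.1097]
[3, 0, 20, -0.001, -0.056, 0.006]
[4, 0, 20, -0.001, -0.056, 0.006]
[5, 0, 19, -0.001, -0.056, 0.006]
[6, 0, 19, -0.001, -0.056, 0.006]
[7, 0, 19, -0.001, -0.056, 0.006]
[8, 0, 18, -0.001, -0.056, 0.006]
[9, 0, 18, -0.001, -0.056, 0.006]
per row mm 20.05195888658357 rad 0.056041341412724925
```

>>> {"fn": "carry_out", "kwargs": {"rows": [[[3, 0, 20, 0, -0.056, 0.006], [4, 0, 20, 0, -0.056, 0.006], [5, 0, 19, 0, -0.056, 0.006], [6, 0, 19, 0, -0.056, 0.006], [7, 0, 19, 0, -0.056, 0.006], [8, 0, 18, 0, -0.056, 0.006], [9, 0, 18, 0, -0.056, 0.006], [0, 0, 0, 0, 0, 0]]]}}

```text
time: 2.1
position: [0.427, -0.2242, 0.1067]
eef_rot: [0.134, 0.74, 0.642, -0.148]
contact_force: [-0.4, 0.9, -0.4]
finger_gap: 0.0852
```

```bash
python3 - <<'E'
from h import *
log()
a=np.radians(81.5);R=grasp_R(a,np.radians(22))
T=np.array([.4164,-.2677,.017])
go(T,R,6)
t,s=cams.camera("top"),cams.camera("side")
cv2.imwrite("pics/c1.png",np.hstack([crop(t,295,180,80,75,5),crop(s,260,150,70,75,5)]))
E
```

```text
t 2.1 p [ 0.427  -0.2242  0.1067] x [ 0.1319  0.9111 -0.3905] z [-0.0466 -0.3878 -0.9206] q [ 0.7025  0.4416 -0.6715  2.1449  0.9108  0.9044 -0.7441] F [-0.3939  0.8572 -0.4092] gap 0.08517158461324675
[-1, -1, 17, 0.002, 0.003, 0.001]
[-1, -1, 17, 0.002, 0.003, 0.001]
[-1, -1, 17, 0.002, 0.003, 0.001]
[-1, -1, 17, 0.002, 0.003, 0.001]
[-1, -1, 17, 0.002, 0.003, 0.001]
[-1, -1, 17, 0.002, 0.003, 0.001]
per row mm 16.707917956197377 rad 0.0034889058634586362
```

View pics/c1.png

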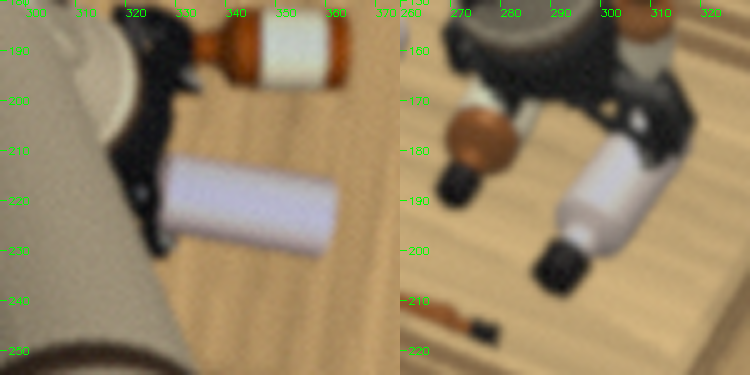

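```bash
python3 - <<'E'
from h import *
p,R=pose();y=R.as_matrix()[:,1];z=R.as_matrix()[:,2]
for n in("top","side"):print(n,proj(n,[p-.013*z+.0425*y,p-.013*z-.0425*y,p]).round(1).tolist(), proj(n,[[.4164,-.2677,.035],[.408,-.324,.035],[.43,-.176,.035]]).round(1).tolist())
E
```

```text
top [[332.7, 197.9], [328.1, 226.9], [331.7, 213.2]] [[342.4, 221.3], [360.7, 224.4], [312.6, 216.2]]
side [[283.9, 170.5], [309.3, 180.2], [297.1, 177.1]] [[304.5, 186.3], [312.5, 175.3], [290.6, 205.5]]
```

>>> {"fn": "carry_out", "kwargs": {"rows": [[[-1, -1, 17, 0, 0, 0], [-1, -1, 17, 0, 0, 0], [-1, -1, 17, 0, 0, 0], [-1, -1, 17, 0, 0, 0], [-1, -1, 17, 0, 0, 0], [0, 0, 12, 0, 0, 0], [0, 0, 0, 0, 0, 0]]]}}

```text
time: 2.78
position: [0.4236, -0.2845, 0.032]
eef_rot: [0.14, 0.748, 0.633, -0.143]
contact_force: [-0.6, 0.0, -0.1]
finger_gap: 0.0854
```

```bash
python3 - <<'E'
from h import *
log()
a=np.radians(81.5);R=grasp_R(a,np.radians(22))
go(np.array([.4164,-.2677,.017]),R,1)
E
```

```text
t 2.7833 p [ 0.4236 -0.2845  0.032 ] x [ 0.1572  0.9072 -0.3901] z [-0.0367 -0.3894 -0.9203] q [ 0.717   0.5878 -0.5405  2.1493  1.1327  0.7735 -0.8643] F [-0.5806  0.0354 -0.0999] gap 0.08542523242571627
[20, -10, 7, 0.021, 0.017, -0.021]
per row mm 23.62641419130723 rad 0.03469481247511343
```

>>> {"fn": "carry_out", "kwargs": {"rows": [[[8, -4, 2, 0.01, 0.01, -0.01], [8, -4, 2, 0.01, 0.01, -0.01], [6, -3, 3, 0, 0, 0], [0, 0, 0, 0, 0, 0]]]}}

```text
time: 3.12
position: [0.4166, -0.2684, 0.0207]
eef_rot: [0.125, 0.747, 0.638, -0.142]
contact_force: [0.4, -0.2, 0.6]
finger_gap: 0.0855
```

```bash
python3 - <<'E'
from h import *
log()
a=np.radians(81.5);R=grasp_R(a,np.radians(22))
go(np.array([.4164,-.2677,.017]),R,1)
E
```

```text
t 3.1167 p [ 0.4166 -0.2684  0.0207] x [ 0.147   0.9171 -0.3706] z [-0.0523 -0.367  -0.9288] q [ 0.7086  0.6053 -0.5489  2.1584  1.1194  0.7723 -0.8677] F [ 0.3616 -0.1573  0.5994] gap 0.08545801124553706
[2, 0, 3, 0.003, -0.004, -0.01]
per row mm 3.7318805049327564 rad 0.010982166856471505
```

Close enough; one small dip, then shut.

>>> {"fn": "carry_out", "kwargs": {"rows": [[[2, 0, 3, 0, 0, -0.01], [0, 0, 0, 0, 0, 0]]]}}

```text
time: 3.28
position: [0.4175, -0.2668, 0.0177]
eef_rot: [0.125, 0.743, 0.642, -0.142]
contact_force: [0.2, 0.2, -0.7]
finger_gap: 0.0851
```

>>> {"fn": "carry_out", "kwargs": {"rows": [[[0, 0, 0, 0, 0, 0], [0, 0, 0, 0, 0, 0], [0, 0, 0, 0, 0, 0], [0, 0, 0, 0, 0, 0], [0, 0, 0, 0, 0, 0], [0, 0, 0, 0, 0, 0], [0, 0, 0, 0, 0, 0], [0, 0, 0, 0, 0, 0]]], "hand": 1}}

```text
time: 3.95
position: [0.4186, -0.2658, 0.0184]
eef_rot: [0.125, 0.742, 0.643, -0.141]
contact_force: [-0.4, 0.9, 0.7]
finger_gap: 0.0482
```

```bash
python3 - <<'E'
from h import *
log()
p,R=pose()
go(p+[0,0,.16],R,8)
E
```

```text
t 3.95 p [ 0.4186 -0.2658  0.0184] x [ 0.1323  0.9192 -0.371 ] z [-0.0488 -0.3678 -0.9286] q [ 0.7018  0.6105 -0.5485  2.1588  1.1283  0.7709 -0.8673] F [-0.376   0.9057  0.6782] gap 0.048217619617991696
[-7, 0, -19, 0.0, 0.0, 0.0]
[-7, 0, -19, 0.0, 0.0, 0.0]
[-7, 0, -19, 0.0, 0.0, 0.0]
[-7, 0, -19, 0.0, 0.0, 0.0]
[-7, 0, -19, 0.0, 0.0, 0.0]
[-7, 0, -19, 0.0, 0.0, 0.0]
[-7, 0, -19, 0.0, 0.0, 0.0]
[-7, 0, -19, 0.0, 0.0, 0.0]
per row mm 20.0 rad 0.0
```

>>> {"fn": "carry_out", "kwargs": {"rows": [[[-7, 0, -19, 0, 0, 0], [-7, 0, -19, 0, 0, 0], [-7, 0, -19, 0, 0, 0], [-7, 0, -19, 0, 0, 0], [-7, 0, -19, 0, 0, 0], [-7, 0, -19, 0, 0, 0], [-7, 0, -19, 0, 0, 0], [-7, 0, -19, 0, 0, 0], [-7, 0, -19, 0, 0, 0]]]}}

```text
time: 4.7
position: [0.4109, -0.2571, 0.1981]
eef_rot: [0.114, 0.742, 0.645, -0.143]
contact_force: [0.6, -0.7, -3.5]
finger_gap: 0.0485
```

```bash
python3 - <<'E'
from h import *
log()
p,R=pose()
a=np.radians(81.5)
go([.45,-.15,.26],grasp_R(a,np.radians(22))*Ro.from_euler('y',np.pi/2),15)
t,s=cams.camera("top"),cams.camera("side")
cv2.imwrite("pics/c2.png",np.hstack([cv2.resize(t[80:280,230:430],(400,400)),cv2.resize(s[90:290,180:380],(400,400))]))
E
```

```text
t 4.7 p [ 0.4109 -0.2571  0.1981] x [ 0.1258  0.9246 -0.3595] z [-0.0658 -0.3538 -0.933 ] q [ 0.8982  0.2702 -0.7536  2.073   0.6746  0.9957 -0.389 ] F [ 0.5978 -0.6829 -3.4903] gap 0.04845520181132174
[5, 2, -7, -0.001, 0.104, -0.0]
[6, 2, -6, -0.001, 0.104, -0.0]
[7, 2, -5, -0.001, 0.104, -0.0]
[7, 2, -5, -0.001, 0.104, -0.0]
[8, 2, -4, -0.001, 0.104, -0.0]
[8, 2, -3, -0.001, 0.104, -0.0]
[8, 2, -2, -0.001, 0.104, -0.0]
[8, 2, -1, -0.001, 0.104, -0.0]
[9, 2, 0, -0.001, 0.104, -0.0]
[8, 2, 0, -0.001, 0.104, -0.0]
[8, 2, 1, -0.001, 0.104, -0.0]
[8, 2, 2, -0.001, 0.104, -0.0]
[8, 2, 3, -0.001, 0.104, -0.0]
[8, 2, 4, -0.001, 0.104, -0.0]
[7, 2, 5, -0.001, 0.104, -0.0]
per row mm 8.650320981804846 rad 0.10364762946407201
```

View pics/c2.png

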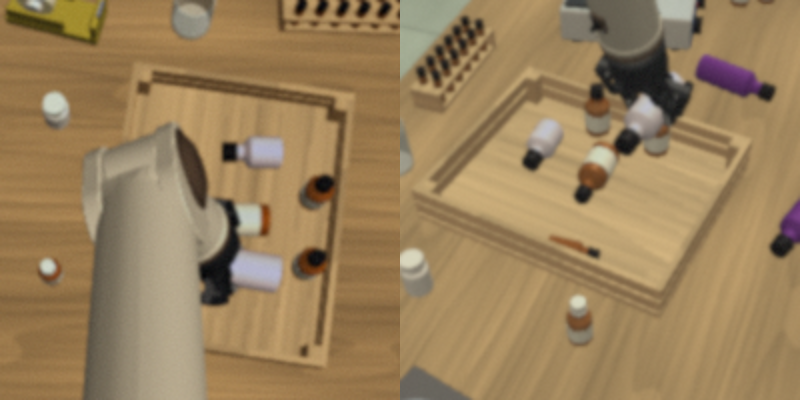

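```bash
cat log.txt|wc -l; cat > fit.py <<'E'
from h import *
import itertools
from scipy.optimize import least_squares
D=np.array([eval(l) for l in open("log.txt")])
Q=D[:,:7];P=D[:,7:10];RR=Ro.from_quat(D[:,10:],scalar_first=True)
rng=np.random.default_rng(0);best=[]
def rot(c,sg,Q,upto=7):
    A=Ro.identity(len(Q))
    for i in range(upto):A=A*Ro.from_euler('zyzyzyz'[i],c[i]+sg[i]*Q[:,i])
    return A
for s in itertools.product([1,-1],repeat=4):
    sg=(s[0],1,s[1],1,s[2],1,s[3])
    for k in range(12):
        c=rng.integers(0,4,7)*np.pi/2; c[[0,6]]=rng.uniform(-3,3,2)
        r=least_squares(lambda c:(rot(c,sg,Q).inv()*RR).as_rotvec().ravel(),c,max_nfev=150)
        best.append((r.cost,sg,(r.x+np.pi)%(2*np.pi)-np.pi))
best.sort(key=lambda b:b[0])
for b in best[:8]:print(b)
E
timeout 400 python3 fit.py
```

```text
8
(np.float64(1.5410945312015503e-30), (-1, 1, 1, 1, -1, 1, -1), array([-0.    , -3.1416,  0.    , -3.1416,  0.    ,  0.    ,  1.5708]))
(np.float64(2.2540374158430126e-30), (-1, 1, -1, 1, 1, 1, -1), array([ 0.    ,  0.    , -0.    , -3.1416,  0.    ,  3.1416,  1.5708]))
(np.float64(4.439616661861922e-21), (-1, 1, 1, 1, 1, 1, -1), array([-0.    ,  3.1416,  0.    , -0.    ,  0.    , -3.1416,  1.5708]))
(np.float64(9.500005950840417e-21), (-1, 1, 1, 1, -1, 1, -1), array([-0.    , -3.1416, -0.    ,  3.1416,  0.    , -0.    ,  1.5708]))
(np.float64(1.9542564510503388e-20), (-1, 1, -1, 1, -1, 1, -1), array([-0.    ,  0.    ,  0.    , -0.    ,  0.    , -0.    ,  1.5708]))
(np.float64(4.8797178971188195e-20), (-1, 1, -1, 1, -1, 1, -1), array([-0.    ,  0.    ,  0.    , -0.    ,  0.    , -0.    ,  1.5708]))
(np.float64(6.387369466125813e-20), (-1, 1, -1, 1, 1, 1, -1), array([-0.    ,  0.    ,  0.    ,  3.1416, -0.    ,  3.1416,  1.5708]))
(np.float64(1.678080167376394e-19), (-1, 1, 1, 1, -1, 1, -1), array([-0.    , -3.1416, -0.    ,  3.1416,  0.    , -0.    ,  1.5708]))
```

```bash
cat > kin.py <<'E'
from h import *
from scipy.optimize import least_squares
D=np.array([eval(l) for l in open("log.txt")])
SG=[-1,1,-1,1,-1,1,-1]
def frames(q):
    A=Ro.identity();out=[]
    for i in range(7):
        A=A*Ro.from_euler('zyzyzyz'[i],SG[i]*q[i]);out.append(A.as_matrix())
    return out
def cols(q):
    F=frames(q);return np.c_[[0,0,1.],F[0][:,0],F[1][:,[0,2]],F[2][:,0],F[3][:,[0,2]],F[4][:,0],F[5][:,[0,2]]]
M=np.vstack([cols(d[:7]) for d in D]);L=np.linalg.lstsq(M,D[:,7:10].ravel(),rcond=None)[0]
RES=np.abs(M@L-D[:,7:10].ravel()).max()
LO=np.array([-2.88,-.31,-1.54,.2,-1.41,.19,-2.57]);HI=np.array([2.88,2.03,1.56,2.42,4.55,2.02,2.57])
def fk(q):return cols(q)@L,Ro.from_matrix(frames(q)[6])*Ro.from_euler('z',np.pi/2)
def ik(p,R,q0,w=.02):
    f=lambda q:np.r_[(fk(q)[0]-p)*10,(fk(q)[1].inv()*R).as_rotvec()*3,w*(q-q0)]
    r=least_squares(f,np.clip(q0,LO+.03,HI-.03),bounds=(LO+.02,HI-.02),max_nfev=200);a=f(r.x)
    return r.x,np.linalg.norm(a[:3])/10,np.linalg.norm(a[3:6])/3
def pts(q):
    c=cols(q)*L;return np.array([c[:,:2].sum(1),c[:,:4].sum(1),c[:,:7].sum(1)]) # shoulder, elbow, wrist
def stand_R(az,tilt):
    h=np.array([np.cos(az),np.sin(az),0]);z=np.cos(tilt)*h-np.array([0,0,np.sin(tilt)])
    y=np.cross([0,0,1],-h)*-1  # tool y = z x x with x up
    y=np.cross(h,[0,0,1]);return Ro.from_matrix(np.c_[np.cross(y,z),y,z])
E
python3 - <<'E'
from kin import *
print("L",L,"res",RES)
q0=D[-1,:7];print(pts(q0))
rng=np.random.default_rng(1);tilt=np.radians(22)
for az in range(-180,180,20):
    R=stand_R(np.radians(az),tilt);z=R.as_matrix()[:,2]
    T=np.array([.54,.253,.072+.067])+.014*z
    b=[]
    for k in range(8):
        g=q0 if k==0 else rng.uniform(LO,HI)
        q,e,r=ik(T,R,g,.003)
        if e<.004 and r<.04:b.append((np.abs(q-q0).max(),q))
    if b:
        b.sort(key=lambda t:t[0]);print(az,len(b),b[0][1],pts(b[0][1])[1:].round(2).tolist())
    else:print(az,"none")
E
```

```text
L [ 0.3077 -0.0676  0.0855  0.5124 -0.0794 -0.0676  0.4495  0.1331 -0.1033
  0.2704] res 0.005233294722642806
[[-0.0421  0.0529  0.3077]
 [ 0.0944 -0.1185  0.7787]
 [ 0.4061 -0.1286  0.5597]]
-180 none
-160 none
-140 none
-120 none
-100 4 [-0.8611  0.9424  0.0658  1.2296  0.5597  2.      2.1182] [[0.26, 0.3, 0.54], [0.51, 0.56, 0.41]]
-80 2 [-1.0733  0.8828  0.2605  1.4724  0.6493  1.6662  2.2534] [[0.18, 0.34, 0.57], [0.41, 0.56, 0.37]]
-60 3 [-0.4667  0.7774 -0.8228  1.7802  1.2069  2.      1.9882] [[0.32, 0.16, 0.61], [0.34, 0.48, 0.41]]
-40 3 [-0.5466  0.6502 -0.683   2.0436  1.374   1.6908  2.0294] [[0.27, 0.16, 0.66], [0.26, 0.42, 0.38]]
-20 8 [-1.2102  0.6468  0.2775  2.2392  1.6522  0.9795  1.847 ] [[0.11, 0.29, 0.67], [0.23, 0.36, 0.3]]
0 4 [-1.6438  1.019   1.1484  2.4     2.9206  0.5817  0.6526] [[-0.03, 0.41, 0.5], [0.23, 0.25, 0.26]]
20 none
40 none
60 5 [ 0.8835  1.3724 -1.52    2.2523  2.3389  0.3675 -2.5466] [[0.29, -0.35, 0.32], [0.39, 0.02, 0.26]]
80 3 [ 0.7634  1.2247 -1.2049  1.955  -0.3824  0.299   0.3018] [[0.32, -0.31, 0.4], [0.51, -0.02, 0.24]]
100 5 [ 0.7997  1.3375 -1.3779  1.7378  0.1142  0.8259 -0.0464] [[0.31, -0.32, 0.34], [0.58, -0.07, 0.27]]
120 4 [ 0.6747  1.2855 -1.2713  1.5129  0.0123  1.2639  0.1741] [[0.35, -0.28, 0.37], [0.66, -0.08, 0.29]]
140 6 [ 0.5031  1.2679 -1.1864  1.2767  0.0126  1.6646  0.321 ] [[0.39, -0.22, 0.38], [0.74, -0.05, 0.32]]
160 3 [ 0.2379  1.1593 -0.8389  1.0769 -0.0965  2.      0.6456] [[0.42, -0.1, 0.43], [0.79, 0.03, 0.37]]
```

```bash
sed -i 's/return np.c_\[.*/return np.c_[[0,0,1.],F[0][:,0],F[1],F[2][:,0],F[3],F[4][:,0],F[5]]/; s/:2\].sum/:2].sum/; s/:4\].sum/:5].sum/; s/:7\].sum/:9].sum/' kin.py
cat >> kin.py <<'E'
def plan(qa,qb,n,show=True):
    """rows for joint-space path qa->qb"""
    X=[fk(qa+(qb-qa)*k/n) for k in range(n+1)];rows=[]
    for (p,R),(p2,R2) in zip(X,X[1:]):
        rows.append(np.round(R.inv().apply(p2-p)*1e3).astype(int).tolist()+(R.inv()*R2).as_rotvec().round(3).tolist())
    for r in rows:print(r)
    return X
E
python3 - <<'E'
from kin import *
print("L",L,"res",RES)
q0=D[-1,:7];tilt=np.radians(21)
for az in (95,105,115,125):
    R=stand_R(np.radians(az),tilt);z=R.as_matrix()[:,2]
    T=np.array([.54,.253,.072+.067])+.014*z
    q,e,r=ik(T+[0,0,.1],R,q0,.01);q2,e2,r2=ik(T,R,q,.01)
    print(az,T,q,e,r,q2,e2,r2,pts(q2)[1:].round(2).tolist())
    if az==115:
        X=plan(q0,q,24)
        for p,Rr in X[::3]:
            m=Rr.as_matrix();ax=Ro.from_rotvec(-tilt*0*m[:,1]).apply(m[:,0]);ax=Rr.apply([np.cos(tilt),0,np.sin(tilt)*-1]);g=p-.014*m[:,2]
            print("tcp",p,"base",g-.067*ax,"cap",g+.083*ax)
E
```

```text
L [ 0.3464  0.      0.     -0.0148  0.5057 -0.     -0.     -0.0117  0.4707
  0.     -0.     -0.0004  0.3591] res 7.771561172376096e-16
95 [0.5389 0.266  0.134 ] [ 0.9651  1.306  -1.4111  1.8627  0.083   0.7814 -0.0489] 5.651687020222108e-07 1.569213106555075e-05 [ 0.9367  1.4371 -1.2944  1.8487  0.1608  0.7312  0.048 ] 4.983319486391044e-07 1.999909658553279e-06 [[0.29, -0.41, 0.41], [0.57, -0.07, 0.26]]
105 [0.5366 0.2656 0.134 ] [ 0.8664  1.2854 -1.3569  1.7227  0.0227  0.9928  0.0616] 1.1936624805455089e-06 1.5597972707282566e-05 [ 0.8383  1.4101 -1.2549  1.7093  0.0968  0.9426  0.1531] 4.349666221482181e-07 1.5865931081771777e-06 [[0.32, -0.38, 0.43], [0.62, -0.06, 0.26]]
115 [0.5345 0.2648 0.134 ] [ 0.7575  1.276  -1.3057  1.5821 -0.0026  1.1962  0.1418] 2.1114368873787926e-06 1.7074936912426496e-05 [ 0.7312  1.3959 -1.2166  1.5688  0.0701  1.1457  0.2294] 3.900809400816604e-07 1.3040337828042737e-06 [[0.36, -0.34, 0.43], [0.68, -0.04, 0.26]]
[26, 8, 4, 0.013, 0.052, -0.032]
[26, 8, 4, 0.013, 0.053, -0.032]
[26, 8, 4, 0.013, 0.054, -0.032]
[26, 8, 4, 0.013, 0.055, -0.031]
[25, 8
[... 992 characters left out ...]
98 0.0286 0.177 ]
tcp [0.4917 0.0346 0.1207] base [ 0.4982 -0.0203  0.0897] cap [0.4907 0.0926 0.1881]
tcp [0.5013 0.1066 0.1326] base [0.5091 0.0595 0.0909] cap [0.5004 0.15   0.2103]
tcp [0.5102 0.1712 0.1569] base [0.5181 0.1341 0.1062] cap [0.5106 0.1975 0.2419]
tcp [0.5205 0.2249 0.1917] base [0.5277 0.1997 0.134 ] cap [0.5233 0.2325 0.2803]
tcp [0.5345 0.2648 0.234 ] base [0.54  0.253 0.172] cap [0.54  0.253 0.322]
125 [0.5325 0.2637 0.134 ] [ 0.6442  1.2797 -1.2637  1.4422 -0.0032  1.3914  0.2044] 3.2273829116346184e-06 1.9996413271303534e-05 [ 0.6204  1.3958 -1.1856  1.4288  0.0701  1.3408  0.29  ] 3.5967508071478617e-07 1.1200236191777165e-06 [[0.4, -0.3, 0.43], [0.72, -0.01, 0.26]]
```

```bash
python3 - <<'E'
from kin import *
o=env.get_obs();q0=np.array(o['q']);tilt=np.radians(21.8);p0,R0=fk(q0)
for az in(100,112):
    R=stand_R(np.radians(az),tilt);z=R.as_matrix()[:,2]
    T=np.array([.54,.253,.072+.067])+.014*z+[0,0,.11]
    w=(R0.inv()*R).as_rotvec();q=q0;n=26;print(az,T,"w",w)
    for k in range(1,n+1):
        q,e,r=ik(p0+(T-p0)*k/n,R0*Ro.from_rotvec(w*k/n),q,.005)
        if k%4==0 or k==n:print(k,q,e.round(4),r.round(3))
    go(T,R,n)
E
```

```text
100 [0.5377 0.2658 0.2438] w [ 0.1294  1.545  -0.3257]
4 [ 0.9729  0.2793 -0.8537  2.0045  0.4031  1.0268 -0.1842] 0.0 0.0
8 [ 1.0247  0.3411 -0.9437  1.9495  0.1934  1.0641 -0.0522] 0.0 0.0
12 [ 1.0438  0.4479 -1.0224  1.9088  0.0375  1.0788  0.0247] 0.0 0.0
16 [ 1.0268  0.5925 -1.086   1.8798 -0.0805  1.0584  0.0772] 0.0 0.0
20 [ 0.9776  0.7685 -1.1356  1.8543 -0.173   1.0071  0.1337] 0.0 0.0
24 [ 0.9019  0.9723 -1.1777  1.8197 -0.2461  0.9415  0.2116] 0.0 0.0
26 [ 0.855   1.0833 -1.1988  1.7941 -0.2762  0.911   0.2609] 0.0 0.0
[19, 2, -9, 0.005, 0.059, -0.013]
[19, 2, -8, 0.005, 0.059, -0.013]
[19, 2, -7, 0.005, 0.059, -0.013]
[20, 2, -6, 0.005, 0.059, -0.013]
[20, 3, -4, 0.005, 0.059, -0.013]
[20, 3, -3, 0.005, 0.059, -0.013]
[20, 3, -2, 0.005, 0.059, -0.013]
[20, 3, -1, 0.005, 0.059, -0.013]
[20, 4, 0, 0.005, 0.059, -0.013]
[20, 4, 2, 0.005, 0.059, -0.013]
[20, 4, 3, 0.005, 0.059, -0.013]
[20, 4, 4, 0.005, 0.059, -0.013]
[20, 5, 5, 0.005, 0.059, -0.013]
[19, 5, 6, 0.005, 0.059, -0.013]
[19, 5, 7, 0.005, 0.059, -0.013]
[18, 6, 8, 0.005, 0.059, -0.013]
[18, 6, 9, 0.005, 0.059, -0.
[... 1133 characters left out ...]
.021]
[20, 4, -1, 0.009, 0.058, -0.021]
[20, 5, 0, 0.009, 0.058, -0.021]
[20, 5, 1, 0.009, 0.058, -0.021]
[20, 6, 2, 0.009, 0.058, -0.021]
[20, 6, 3, 0.009, 0.058, -0.021]
[19, 6, 4, 0.009, 0.058, -0.021]
[19, 7, 5, 0.009, 0.058, -0.021]
[18, 7, 6, 0.009, 0.058, -0.021]
[18, 8, 7, 0.009, 0.058, -0.021]
[17, 8, 8, 0.009, 0.058, -0.021]
[16, 9, 9, 0.009, 0.058, -0.021]
[16, 9, 10, 0.009, 0.058, -0.021]
[15, 9, 11, 0.009, 0.058, -0.021]
[14, 10, 12, 0.009, 0.058, -0.021]
[13, 10, 12, 0.009, 0.058, -0.021]
[12, 11, 13, 0.009, 0.058, -0.021]
[11, 11, 14, 0.009, 0.058, -0.021]
[10, 11, 14, 0.009, 0.058, -0.021]
[9, 12, 15, 0.009, 0.058, -0.021]
per row mm 20.721758102861635 rad 0.06255454371996784
```

>>> {"fn": "carry_out", "kwargs": {"rows": [[[19, 2, -9, 0.009, 0.058, -0.021], [19, 2, -8, 0.009, 0.058, -0.021], [19, 2, -7, 0.009, 0.058, -0.021], [20, 3, -6, 0.009, 0.058, -0.021], [20, 3, -5, 0.009, 0.058, -0.021], [20, 4, -3, 0.009, 0.058, -0.021], [20, 4, -2, 0.009, 0.058, -0.021], [20, 4, -1, 0.009, 0.058, -0.021], [20, 5, 0, 0.009, 0.058, -0.021]]]}}

```text
time: 5.55
position: [0.447, -0.0721, 0.2053]
eef_rot: [-0.112, 0.694, 0.711, 0.019]
contact_force: [0.3, 0.3, -2.4]
finger_gap: 0.0486
```

```bash
cat > step.py <<'E'
from kin import *
import sys
n=int(sys.argv[1]);up=float(sys.argv[2]);az=float(sys.argv[3]) if len(sys.argv)>3 else 112
log();R=stand_R(np.radians(az),np.radians(21.8));z=R.as_matrix()[:,2]
T=np.array([.54,.253,.072+.067])+.014*z+[0,0,up]
print("T",T);go(T,R,n)
E
python3 step.py 17 .11
```

```text
t 5.55 p [ 0.447  -0.0721  0.2053] x [-0.0127  0.9827  0.1849] z [-0.1325  0.1816 -0.9744] q [ 0.9904  0.4175 -0.9483  1.9141  0.1787  1.1306 -0.0036] F [ 0.2824  0.3485 -2.3934] gap 0.048551596820697734
T [0.5351 0.2651 0.2438]
[20, 6, 1, 0.007, 0.057, -0.021]
[20, 6, 2, 0.007, 0.057, -0.021]
[19, 6, 3, 0.007, 0.057, -0.021]
[19, 7, 4, 0.007, 0.057, -0.021]
[19, 7, 5, 0.007, 0.057, -0.021]
[18, 8, 6, 0.007, 0.057, -0.021]
[18, 8, 7, 0.007, 0.057, -0.021]
[17, 9, 8, 0.007, 0.057, -0.021]
[16, 9, 9, 0.007, 0.057, -0.021]
[16, 9, 10, 0.007, 0.057, -0.021]
[15, 10, 10, 0.007, 0.057, -0.021]
[14, 10, 11, 0.007, 0.057, -0.021]
[13, 11, 12, 0.007, 0.057, -0.021]
[12, 11, 12, 0.007, 0.057, -0.021]
[11, 11, 13, 0.007, 0.057, -0.021]
[10, 12, 14, 0.007, 0.057, -0.021]
[9, 12, 14, 0.007, 0.057, -0.021]
per row mm 20.6243272147989 rad 0.061300341487865735
```

>>> {"fn": "carry_out", "kwargs": {"rows": [[[20, 6, 0, 0.007, 0.057, -0.021], [20, 6, 0, 0.007, 0.057, -0.021], [19, 6, 1, 0.007, 0.057, -0.021], [19, 7, 2, 0.007, 0.057, -0.021], [19, 7, 3, 0.007, 0.057, -0.021], [18, 8, 5, 0.007, 0.057, -0.021], [18, 8, 6, 0.007, 0.057, -0.021], [17, 9, 7, 0.007, 0.057, -0.021], [16, 9, 8, 0.007, 0.057, -0.021]]]}}

```text
time: 6.3
position: [0.4907, 0.1041, 0.2221]
eef_rot: [-0.321, 0.594, 0.715, 0.181]
contact_force: [0.1, -0.1, -3.4]
finger_gap: 0.0482
```

```bash
python3 step.py 8 .11
```

```text
t 6.3 p [0.4907 0.1041 0.2221] x [-0.0887  0.7333  0.6741] z [-0.2444  0.6401 -0.7284] q [ 0.9199  0.7615 -1.0712  1.775  -0.0747  1.1835  0.1334] F [ 0.1434 -0.0838 -3.3516] gap 0.0481998679952663
T [0.5351 0.2651 0.2438]
[16, 10, 10, 0.007, 0.054, -0.023]
[15, 10, 10, 0.007, 0.054, -0.023]
[14, 11, 11, 0.007, 0.054, -0.023]
[14, 11, 12, 0.007, 0.054, -0.023]
[13, 11, 12, 0.007, 0.054, -0.023]
[12, 12, 13, 0.007, 0.054, -0.023]
[11, 12, 14, 0.007, 0.054, -0.023]
[10, 12, 14, 0.007, 0.054, -0.023]
per row mm 21.048254757848436 rad 0.05938529344645922
```

>>> {"fn": "carry_out", "kwargs": {"rows": [[[16, 10, 10, 0.007, 0.054, -0.023], [15, 10, 10, 0.007, 0.054, -0.023], [14, 11, 11, 0.007, 0.054, -0.023], [14, 11, 12, 0.007, 0.054, -0.023], [13, 11, 12, 0.007, 0.054, -0.023], [12, 12, 13, 0.007, 0.054, -0.023], [11, 12, 14, 0.007, 0.054, -0.023], [10, 12, 14, 0.007, 0.054, -0.023], [0, 0, 0, 0, 0, 0]]]}}

```text
time: 7.05
position: [0.5323, 0.2679, 0.2168]
eef_rot: [-0.476, 0.47, 0.678, 0.306]
contact_force: [-0.8, -0.7, -4.1]
finger_gap: 0.0485
```

```bash
python3 step.py 3 .06
```

```text
t 7.05 p [0.5323 0.2679 0.2168] x [-0.1057  0.3455  0.9325] z [-0.3581  0.8616 -0.3598] q [ 0.7227  1.1593 -1.1344  1.6269 -0.1974  1.1382  0.2749] F [-0.814  -0.6506 -4.0513] gap 0.04849265602737718
T [0.5351 0.2651 0.1938]
[-8, 1, 2, -0.003, -0.004, -0.01]
[-8, 1, 2, -0.003, -0.004, -0.01]
[-8, 1, 2, -0.003, -0.004, -0.01]
per row mm 7.797497763610952 rad 0.011676394973029152
```

Orientation is right. I'll look at both views for the flask's uprightness and its place over the pan.

```bash
python3 - <<'E'
from kin import *
t,s=cams.camera("top"),cams.camera("side")
cv2.imwrite("pics/t3.png",t);cv2.imwrite("pics/s3.png",s)
cv2.imwrite("pics/c3.png",np.hstack([crop(t,130,120,80,110,5),crop(s,140,230,80,110,5)]))
p,R=pose();m=R.as_matrix();tl=np.radians(21.8)
ax=R.apply([np.cos(tl),0,-np.sin(tl)]);g=p-.014*m[:,2];print("ax",ax)
for n in("top","side"):print(n,proj(n,[g-.067*ax,g+.035*ax,g+.083*ax,[.54,.253,.072]]).round(1).tolist())
E
```

```text
ax [0.0334 0.0046 0.9994]
top [[165.3, 169.7], [153.6, 158.1], [147.4, 151.9], [173.6, 175.5]]
side [[178.6, 294.9], [165.7, 270.1], [158.7, 256.6], [184.7, 311.2]]
```

View pics/c3.png

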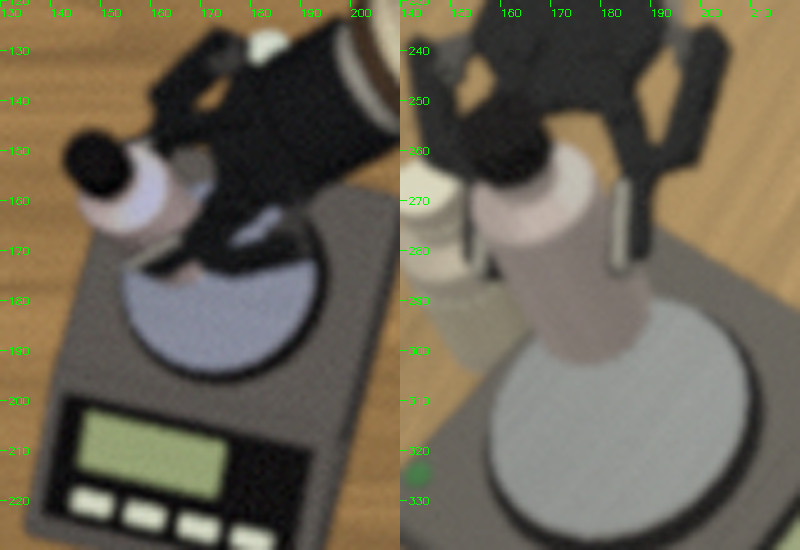

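```bash
python3 - <<'E'
from h import *
from scipy.optimize import least_squares
th=np.linspace(0,2*np.pi,721)
obs={"top":(154.8,193.5,156.2,194.7),"side":(158,210,289,337.5)}
def ext(n,x):
    u=proj(n,np.c_[x[0]+.06*np.cos(th),x[1]+.06*np.sin(th),0*th+x[2]]);return np.r_[u[:,0].min(),u[:,0].max(),u[:,1].min(),u[:,1].max()]
for ns in(("top",),("side",),("top","side")):
    r=least_squares(lambda x:np.concatenate([ext(n,x)-obs[n] for n in ns]+[[(x[2]-.072)*(1e5 if len(ns)==1 else 0)]]),[.54,.253,.072]);print(ns,r.x,r.fun.round(1))
E
```

```text
('top',) [0.5407 0.2517 0.072 ] [ 0.2 -0.2  0.3 -0.3  0. ]
('side',) [0.5397 0.2557 0.072 ] [ 0.3 -0.3  0.4 -0.3  0. ]
('top', 'side') [0.542  0.2537 0.0671] [ 0.1 -0.4  0.4 -0.3  0.5 -0.4  0.5 -0.6 -0. ]
```

```bash
python3 step.py 7 .02|tail -9
```

```text
T [0.5351 0.2651 0.1538]
[-9, 1, 3, -0.001, -0.001, -0.005]
[-9, 1, 3, -0.001, -0.001, -0.005]
[-9, 1, 3, -0.001, -0.001, -0.005]
[-9, 0, 3, -0.001, -0.001, -0.005]
[-9, 0, 3, -0.001, -0.001, -0.005]
[-9, 0, 3, -0.001, -0.001, -0.005]
[-9, 0, 3, -0.001, -0.001, -0.005]
per row mm 9.115983846979127 rad 0.0048533581128676825
```

>>> {"fn": "carry_out", "kwargs": {"rows": [[[-9, 1, 3, -0.001, -0.001, -0.006], [-9, 1, 3, -0.001, -0.001, -0.006], [-9, 1, 3, -0.001, -0.001, -0.006], [-9, 0, 3, -0.001, -0.001, -0.006], [-7, 0, 2, -0.001, -0.001, -0.006], [0, 0, 0, 0, 0, 0]]]}}

```text
time: 7.65
position: [0.5364, 0.2584, 0.1637]
eef_rot: [-0.462, 0.466, 0.688, 0.311]
contact_force: [0.5, -0.1, -3.5]
finger_gap: 0.0485
```

```bash
python3 step.py 3 .01
```

```text
t 7.65 p [0.5364 0.2584 0.1637] x [-0.1386  0.3534  0.9251] z [-0.3461  0.858  -0.3796] q [ 0.7167  1.2162 -1.0907  1.6219 -0.1484  1.1041  0.3415] F [ 0.4801 -0.0946 -3.5478] gap 0.048539002129157925
T [0.5351 0.2651 0.1438]
[-5, 0, 5, 0.0, 0.003, -0.001]
[-5, 0, 5, 0.0, 0.003, -0.001]
[-5, 0, 5, 0.0, 0.003, -0.001]
per row mm 7.006817690930334 rad 0.00323284864375311
```

>>> {"fn": "carry_out", "kwargs": {"rows": [[[-4, 0, 5, 0, 0.003, 0], [-4, 0, 5, 0, 0.003, 0], [-4, 0, 5, 0, 0.003, 0], [0, 0, 0, 0, 0, 0]]]}}

```text
time: 7.98
position: [0.5332, 0.2671, 0.1454]
eef_rot: [-0.465, 0.465, 0.685, 0.313]
contact_force: [-0.4, 0.5, -3.4]
finger_gap: 0.0485
```

```bash
python3 step.py 2 .005
```

```text
t 7.9833 p [0.5332 0.2671 0.1454] x [-0.1353  0.3457  0.9285] z [-0.3456  0.8618 -0.3712] q [ 0.7053  1.2466 -1.0794  1.6278 -0.1419  1.0771  0.3579] F [-0.3695  0.4646 -3.3807] gap 0.04854956244018172
T [0.5351 0.2651 0.1388]
[-4, 1, 0, 0.001, -0.0, -0.002]
[-4, 1, 0, 0.001, -0.0, -0.002]
per row mm 3.5851032634378304 rad 0.002352740226761796
```

>>> {"fn": "carry_out", "kwargs": {"rows": [[[-3, 1, 0, 0, 0, 0], [-1, 1, 0, 0, 0, 0], [0, 0, 0, 0, 0, 0]]]}}

```text
time: 8.23
position: [0.5355, 0.2672, 0.1417]
eef_rot: [-0.465, 0.464, 0.685, 0.314]
contact_force: [0.3, 0.0, -2.0]
finger_gap: 0.0484
```

```bash
python3 step.py 2 .0; python3 - <<'E'
from kin import *
t,s=cams.camera("top"),cams.camera("side")
cv2.imwrite("pics/c4.png",np.hstack([crop(t,130,120,80,110,5),crop(s,140,230,80,110,5)]))
p,R=pose();m=R.as_matrix();tl=np.radians(21.8)
ax=R.apply([np.cos(tl),0,-np.sin(tl)]);g=p-.014*m[:,2];print("ax",ax,"base",g-.067*ax)
th=np.linspace(0,2*np.pi,200)
for n in("top","side"):
    u=proj(n,np.c_[g[0]+.025*np.cos(th),g[1]+.025*np.sin(th),0*th+(g-.067*ax)[2]])
    print(n,proj(n,[g-.067*ax,g+.083*ax]).round(1).tolist(),u.min(0),u.max(0))
E
```

```text
t 8.2333 p [0.5355 0.2672 0.1417] x [-0.1353  0.3445  0.929 ] z [-0.3465  0.8619 -0.3702] q [ 0.7007  1.2538 -1.0757  1.6194 -0.1393  1.0796  0.3608] F [ 0.27    0.0146 -2.0496] gap 0.04843054077924386
T [0.5351 0.2651 0.1338]
[-4, -1, 1, 0.001, -0.001, -0.002]
[-4, -1, 1, 0.001, -0.001, -0.002]
per row mm 4.087372351383248 rad 0.0020802876584267264
ax [ 0.0029 -0.0001  1.    ] base [0.54   0.2551 0.08  ]
top [[172.2, 174.8], [156.5, 160.5]] [164.206  166.8368] [180.2937 182.7465]
side [[183.5, 310.5], [167.9, 277.5]] [172.6128 300.6641] [194.1736 320.5726]
```

View pics/c4.png

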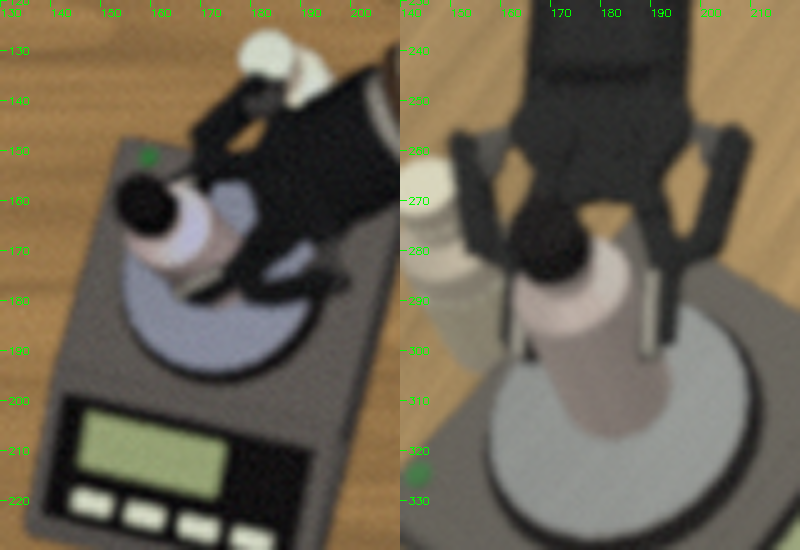

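>>> {"fn": "carry_out", "kwargs": {"rows": [[[-4, -1, 1, 0, 0, 0], [-2, 0, 0, 0, 0, 0], [0, 0, 0, 0, 0, 0]]]}}

```text
time: 8.58
position: [0.5353, 0.2654, 0.136]
eef_rot: [-0.465, 0.464, 0.685, 0.314]
contact_force: [0.7, -1.0, -3.3]
finger_gap: 0.0486
```

>>> {"fn": "carry_out", "kwargs": {"rows": [[[-2, 0, 1, 0, 0, 0], [0, 0, 0, 0, 0, 0]]]}}

```text
time: 8.75
position: [0.5353, 0.2653, 0.1334]
eef_rot: [-0.465, 0.464, 0.685, 0.314]
contact_force: [-0.2, 0.5, -3.5]
finger_gap: 0.0485
```

```bash
python3 step.py 2 .0
```

```text
t 8.75 p [0.5353 0.2653 0.1334] x [-0.1366  0.3451  0.9286] z [-0.3456  0.8618 -0.3712] q [ 0.701   1.2638 -1.0686  1.6179 -0.1331  1.0763  0.3694] F [-0.152   0.4505 -3.5011] gap 0.04845090726527493
T [0.5351 0.2651 0.1338]
[0, 0, 0, 0.001, -0.0, -0.001]
[0, 0, 0, 0.001, -0.0, -0.001]
per row mm 0.2455925483155577 rad 0.001794410960935174
```

Exactly centred, not yet touching. I'll lower it in about 1 mm steps.

>>> {"fn": "carry_out", "kwargs": {"rows": [[[-1.4, 0, 0.6, 0, 0, 0], [0, 0, 0, 0, 0, 0]]]}}

```text
time: 8.92
position: [0.5354, 0.2652, 0.1317]
eef_rot: [-0.465, 0.465, 0.685, 0.314]
contact_force: [-0.7, 0.2, -3.7]
finger_gap: 0.0487
```

>>> {"fn": "carry_out", "kwargs": {"rows": [[[-1.4, 0, 0.6, 0, 0, 0], [0, 0, 0, 0, 0, 0]]]}}

```text
time: 9.08
position: [0.5354, 0.2653, 0.1301]
eef_rot: [-0.465, 0.465, 0.685, 0.314]
contact_force: [-0.4, -0.4, -2.6]
finger_gap: 0.0483
```

```bash
python3 step.py 1 -.003
```

```text
t 9.0833 p [0.5354 0.2653 0.1301] x [-0.1366  0.3451  0.9286] z [-0.3455  0.8619 -0.3711] q [ 0.6998  1.2684 -1.0659  1.6169 -0.131   1.0743  0.3723] F [-0.4013 -0.364  -2.6213] gap 0.04834317005760996
T [0.5351 0.2651 0.1308]
[1, 0, 0, 0.003, -0.0, -0.003]
per row mm 0.8039097045261583 rad 0.003705873345844922
```

>>> {"fn": "carry_out", "kwargs": {"rows": [[[-0.9, 0, 0.4, 0, 0, 0], [0, 0, 0, 0, 0, 0]]]}}

```text
time: 9.25
position: [0.5353, 0.2654, 0.129]
eef_rot: [-0.465, 0.464, 0.685, 0.314]
contact_force: [-0.4, 0.2, -2.8]
finger_gap: 0.0485
```

```bash
python3 -c "from h import *;log()"
```

```text
t 9.25 p [0.5353 0.2654 0.129 ] x [-0.1365  0.345   0.9286] z [-0.3455  0.862  -0.371 ] q [ 0.6994  1.2699 -1.0651  1.6166 -0.1303  1.0736  0.3732] F [-0.3831  0.1852 -2.822 ] gap 0.048545451218187624
```

>>> {"fn": "carry_out", "kwargs": {"rows": [[[-0.9, 0, 0.4, 0, 0, 0], [0, 0, 0, 0, 0, 0]]]}}

```text
time: 9.42
position: [0.5355, 0.2656, 0.1286]
eef_rot: [-0.465, 0.464, 0.685, 0.314]
contact_force: [-0.9, -1.0, -1.1]
finger_gap: 0.0485
```

>>> {"fn": "carry_out", "kwargs": {"rows": [[[-0.6, 0, 0.2, 0, 0, 0], [0, 0, 0, 0, 0, 0]]]}}

```text
time: 9.58
position: [0.5355, 0.2656, 0.1287]
eef_rot: [-0.465, 0.464, 0.685, 0.314]
contact_force: [-0.0, -0.7, -1.6]
finger_gap: 0.0482
```

>>> {"fn": "carry_out", "kwargs": {"rows": [[[0, 0, 0, 0, 0, 0], [0, 0, 0, 0, 0, 0]]]}}

```text
time: 9.75
position: [0.5355, 0.2656, 0.1287]
eef_rot: [-0.465, 0.464, 0.685, 0.314]
contact_force: [-0.3, -0.3, -2.6]
finger_gap: 0.0481
```

>>> {"fn": "carry_out", "kwargs": {"rows": [[[-1.2, 0, 0.5, 0, 0, 0], [0, 0, 0, 0, 0, 0]]]}}

```text
time: 9.92
position: [0.5356, 0.2658, 0.1282]
eef_rot: [-0.465, 0.464, 0.685, 0.315]
contact_force: [0.1, -1.9, -0.2]
finger_gap: 0.0486
```

>>> {"fn": "carry_out", "kwargs": {"rows": [[[0, 0, 0, 0, 0, 0], [0, 0, 0, 0, 0, 0]]]}}

```text
time: 10.08
position: [0.5355, 0.2658, 0.1285]
eef_rot: [-0.466, 0.464, 0.685, 0.315]
contact_force: [0.2, -1.2, -1.3]
finger_gap: 0.0483
```

>>> {"fn": "carry_out", "kwargs": {"rows": [[[0, 0, 0, 0, 0, 0], [0, 0, 0, 0, 0, 0], [0, 0, 0, 0, 0, 0]]], "hand": -0.35}}

```text
time: 10.33
position: [0.5356, 0.2666, 0.1295]
eef_rot: [-0.466, 0.463, 0.685, 0.315]
contact_force: [-1.1, -0.7, 0.3]
finger_gap: 0.0575
```

>>> {"fn": "carry_out", "kwargs": {"rows": [[[0, 0, 0, 0, 0, 0], [0, 0, 0, 0, 0, 0], [0, 0, 0, 0, 0, 0], [0, 0, 0, 0, 0, 0], [0, 0, 0, 0, 0, 0]]], "hand": -1}}

```text
time: 10.75
position: [0.5356, 0.2672, 0.1302]
eef_rot: [-0.466, 0.463, 0.685, 0.316]
contact_force: [0.6, -0.1, -0.1]
finger_gap: 0.0854
```

```bash
python3 - <<'E'
from kin import *
log()
t,s=cams.camera("top"),cams.camera("side")
cv2.imwrite("pics/c5.png",np.hstack([crop(t,130,120,80,110,5),crop(s,140,230,80,110,5)]))
p,R=pose();g=np.array([0.54,.2535]);th=np.linspace(0,2*np.pi,200)
for n in("top","side"):
    u=proj(n,np.c_[g[0]+.025*np.cos(th),g[1]+.025*np.sin(th),0*th+.072]);print(n,proj(n,[*g,.222]),u.min(0),u.max(0))
print(R.inv().apply([0,0,1]))
E
```

```text
t 10.75 p [0.5356 0.2672 0.1302] x [-0.1373  0.3393  0.9306] z [-0.346   0.8639 -0.3661] q [ 0.6983  1.2733 -1.0677  1.6152 -0.1322  1.074   0.3754] F [ 0.6326 -0.0983 -0.087 ] gap 0.0853587292445476
top [[158.0083 161.4845]] [165.4851 167.6221] [181.4799 183.4395]
side [[169.4226 278.9184]] [173.8341 301.6904] [195.2221 321.4818]
[ 0.9306  0.0011 -0.3661]
```

View pics/c5.png

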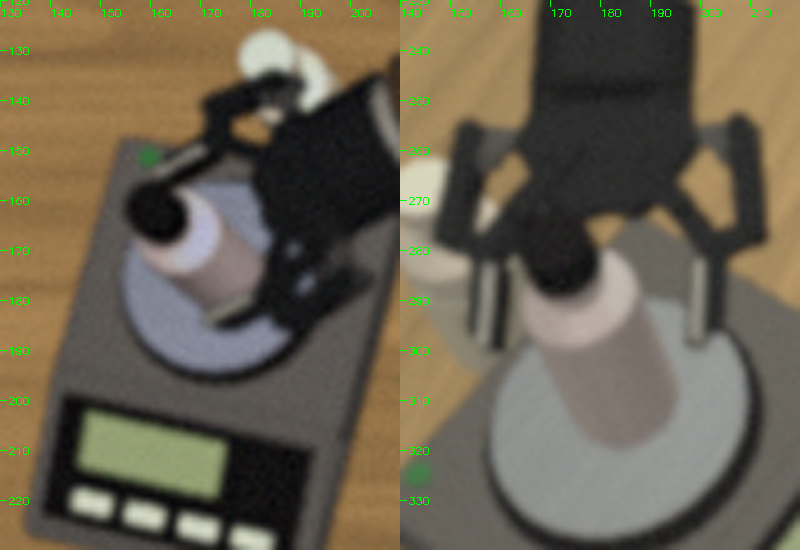

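>>> {"fn": "carry_out", "kwargs": {"rows": [[[0, 0, -10, 0, 0, 0], [0, 0, -15, 0, 0, 0], [0, 0, -15, 0, 0, 0], [0, 0, -15, 0, 0, 0]]]}}

```text
time: 11.18
position: [0.552, 0.2199, 0.1512]
eef_rot: [-0.469, 0.46, 0.685, 0.314]
contact_force: [0.5, -0.0, 0.6]
finger_gap: 0.0852
```

```bash
python3 - <<'E'
from kin import *
log();p,R=pose();a=np.array([.5356,.2672,.1302]);d=p-a
print("off in tool",R.inv().apply(d)*1e3); print("up tool",R.inv().apply([0,0,1]))
E
```

```text
t 11.1833 p [0.552  0.2199 0.1512] x [-0.1366  0.3365  0.9317] z [-0.3538  0.862  -0.3632] q [ 0.7404  1.2528 -1.0683  1.5547 -0.1298  1.1886  0.3739] F [ 0.4925 -0.011   0.6496] gap 0.08522055816510246
off in tool [  1.3839  -2.8184 -54.2042]
up tool [ 0.9317 -0.0013 -0.3632]
```

Straight withdrawal; continue back and up.

>>> {"fn": "carry_out", "kwargs": {"rows": [[[2, 0, -20, 0, 0, 0], [4, 0, -20, 0, 0, 0], [6, 0, -20, 0, 0, 0], [8, 0, -20, 0, 0, 0], [8, 0, -20, 0, 0, 0], [0, 0, 0, 0, 0, 0], [0, 0, 0, 0, 0, 0], [0, 0, 0, 0, 0, 0]]]}}

```text
time: 11.85
position: [0.589, 0.1308, 0.2176]
eef_rot: [-0.466, 0.464, 0.684, 0.316]
contact_force: [0.9, 0.6, -0.5]
finger_gap: 0.0858
```

```bash
python3 - <<'E'
from h import *
log();t,s=cams.camera("top"),cams.camera("side")
cv2.imwrite("pics/f.png",np.hstack([cv2.resize(t[80:280,120:420],None,fx=1.32,fy=1.32),cv2.resize(s[120:350,100:400],None,fx=1.32,fy=1.32)[:264]]) )
cv2.imwrite("pics/f.png",np.vstack([cv2.resize(t[95:275,130:420],(580,290)if 0 else None,fx=1.6,fy=1.6),cv2.resize(s[125:315,100:390],None,fx=1.6,fy=1.6)]))
E
```

```text
t 11.85 p [0.589  0.1308 0.2176] x [-0.1359  0.3409  0.9302] z [-0.3446  0.8641 -0.367 ] q [ 0.8075  1.1922 -1.0861  1.4134 -0.1453  1.4023  0.3427] F [ 0.9212  0.643  -0.5373] gap 0.08578917055323244
```

View pics/f.png

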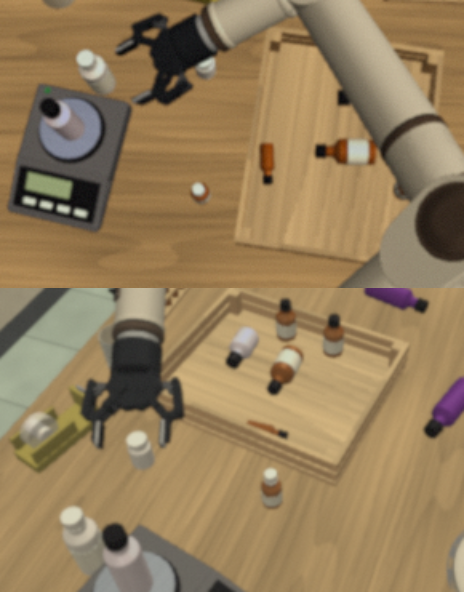

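The flask stands on the pan, and all the other bottles and the jar are in place and upright. The gripper is clear.

```bash
python3 -c "
from rig import order
print(order.hand_in())"
```

```text
the job is handed in; nothing more can be done
None
```

The long aluminium flask now stands upright, cap up, in the middle of the balance's pan, and the job is handed in at about 12 s of the 51 s allowed. I gripped it across the body and lifted it out of the crate. I turned it upright on the way over and set it down in steps of about 1 mm. The wrist force readings suggest only a few newtons on the pan at most.

- **Flask:** the last pictures show it standing within a few millimetres of the pan's centre. The wrist read about zero after release.
- **Other bottles:** the two standing ambers, the lying amber, the short flask and the vial are still in the crate. The small amber bottle, the jar and the white bottle on the bench are upright and look unmoved. I judged this by eye and did not measure it.
- **Disagreements:** the two cameras differ by about 4 mm on where the pan's centre lies. Their joint fit put the pan at 67 mm high, against the 72 mm given. The flask's base sat about 5 mm higher in the grip than I had estimated, so I lowered it by feel of the force.

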